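# Unload and reload the fraction collector

### The job

Take the finished white-capped bottle out of its holder on the fraction collector and stand it in the black out-tray. Then load the three small blue-capped sample bottles, in running order, each into the holder of its collar's colour: first red, then yellow, then green. Keep all bottles upright, set each one down rather than dropping it, and leave the two amber bottles where they stand.

Things in the scene. Friction and masses are not known exactly. Their poses are not given: they have to be found in the camera images.
- bottle_red: Loose clear-glass sample bottle with a blue cap and a red collar, 92 mm tall, 70-140 g: round body 44 mm across up to 60 mm height (the top 6 mm a flat red collar, seen from above as a ring), then a straight blue cap to grip, 30 mm across, at 60 to 92 mm. Origin: centre of its underside, z up; yaw means nothing. Stands on the bench, 90 mm or more from its neighbours (centres).
- bottle_yellow: Loose clear-glass sample bottle with a blue cap and a yellow collar, 92 mm tall, 70-140 g: round body 44 mm across up to 60 mm height (the top 6 mm a flat yellow collar, seen from above as a ring), then a straight blue cap to grip, 30 mm across, at 60 to 92 mm. Origin: centre of its underside, z up; yaw means nothing. Stands on the bench, 90 mm or more from its neighbours (centres).
- bottle_green: Loose clear-glass sample bottle with a blue cap and a green collar, 92 mm tall, 70-140 g: round body 44 mm across up to 60 mm height (the top 6 mm a flat green collar, seen from above as a ring), then a straight blue cap to grip, 30 mm across, at 60 to 92 mm. Origin: centre of its underside, z up; yaw means nothing. Stands on the bench, 90 mm or more from its neighbours (centres).
- bottle_finished: Loose small clear-glass sample bottle with a white cap and a grey collar (the finished one), 92 mm tall, 70-140 g: round body 44 mm across up to 60 mm height (the top 6 mm a flat grey collar, seen from above as a ring), then a straight white cap to grip, 30 mm across, at 60 to 92 mm. Origin: centre of its underside, z up; yaw means nothing. Starts standing upright in the well of the red holder.
- amber_a: Loose small amber-glass bottle with a black cap, not part of the job, 92 mm tall, 70-140 g: round body 44 mm across up to 60 mm height (the top 6 mm a flat amber collar, seen from above as a ring), then a straight black cap to grip, 30 mm across, at 60 to 92 mm. Origin: centre of its underside, z up; yaw means nothing. Stands on the bench among the others.
- amber_b: Loose small amber-glass bottle with a black cap, not part of the job, 92 mm tall, 70-140 g: round body 44 mm across up to 60 mm height (the top 6 mm a flat amber collar, seen from above as a ring), then a straight black cap to grip, 30 mm across, at 60 to 92 mm. Origin: centre of its underside, z up; yaw means nothing. Stands on the bench among the others.
- holder_red: Fixed red plastic bottle holder on the collector's cream bed: block 80 x 80 mm, 22 mm high, with one round well in its middle, 60 mm across, 16 mm deep (its floor 6 mm above the block's underside). Origin: centre of the block's underside (6 mm above the bench), z up, x and y along its sides. A seated bottle's underside is 6 mm above this origin, with 8 mm of play all round.
- holder_yellow: Fixed yellow plastic bottle holder on the collector's cream bed: block 80 x 80 mm, 22 mm high, with one round well in its middle, 60 mm across, 16 mm deep (its floor 6 mm above the block's underside). Origin: centre of the block's underside (6 mm above the bench), z up, x and y along its sides. A seated bottle's underside is 6 mm above this origin, with 8 mm of play all round.
- holder_green: Fixed green plastic bottle holder on the collector's cream bed: block 80 x 80 mm, 22 mm high, with one round well in its middle, 60 mm across, 16 mm deep (its floor 6 mm above the block's underside). Origin: centre of the block's underside (6 mm above the bench), z up, x and y along its sides. A seated bottle's underside is 6 mm above this origin, with 8 mm of play all round.
- out_tray: Fixed black square out-tray on the cream bed, for one finished bottle: 84 x 84 mm outside, 16 mm high, walls and floor 5 mm thick (74 x 74 mm inside). Origin at the centre of its underside (6 mm above the bench), z up; a bottle standing in it has its underside 5 mm above this origin.

How it is judged:
On the way, in this order (a step that is already met when the one before it is completed fails the run):
1. The finished white-capped bottle stands released in the black out-tray (horizontal distance between bottle_finished and out_tray below 0.024 m and z of bottle_finished in the frame of out_tray below 0.012 m and angle between bottle_finished's own z axis and vertical below 0.15 rad and contact force between the fingers and bottle_finished below 0.05 N), for 0.2 s.
2. The bottle with the red collar stands released in the red holder (horizontal distance between bottle_red and holder_red below 0.013 m and z of bottle_red in the frame of holder_red below 0.012 m and angle between bottle_red's own z axis and vertical below 0.15 rad and contact force between the fingers and bottle_red below 0.05 N), for 0.2 s.
3. The bottle with the yellow collar stands released in the yellow holder (horizontal distance between bottle_yellow and holder_yellow below 0.013 m and z of bottle_yellow in the frame of holder_yellow below 0.012 m and angle between bottle_yellow's own z axis and vertical below 0.15 rad and contact force between the fingers and bottle_yellow below 0.05 N), for 0.2 s.
4. The bottle with the green collar stands released in the green holder (horizontal distance between bottle_green and holder_green below 0.013 m and z of bottle_green in the frame of holder_green below 0.012 m and angle between bottle_green's own z axis and vertical below 0.15 rad and contact force between the fingers and bottle_green below 0.05 N), for 0.2 s.
At the end, for the whole second after the job is handed in: Finished bottle in the out-tray (within 24 mm of its centre), red-, yellow- and green-collared bottles in the holders of their colour (within 13 mm of centre), each on the floor (underside under 12 mm above the holder's or tray's origin), upright within 0.15 rad, released and at rest (all of step 1 and all of step 2 and all of step 3 and all of step 4 and linear speed of each of bottle_finished, bottle_red, bottle_yellow, bottle_green below 0.02 m/s); the robot touches nothing.
It fails at once if An amber bottle is moved by more than 20 mm (distance of any of amber_a, amber_b from where it was at the start of the episode above 0.02 m).
It fails at once if A bottle is tipped by more than 0.6 rad (angle between any of bottle_red, bottle_yellow, bottle_green, bottle_finished, amber_a, amber_b's own z axis and vertical above 0.6 rad).
It fails at once if A bottle is dropped: in free fall, touching nothing, with its underside more than 35 mm above the bench ((height (world z) of bottle_red above 0.035 m and contact force between bottle_red and anything else below 0.01 N) or (height (world z) of bottle_yellow above 0.035 m and contact force between bottle_yellow and anything else below 0.01 N) or (height (world z) of bottle_green above 0.035 m and contact force between bottle_green and anything else below 0.01 N) or (height (world z) of bottle_finished above 0.035 m and contact force between bottle_finished and anything else below 0.01 N) or (height (world z) of amber_a above 0.035 m and contact force between amber_a and anything else below 0.01 N) or (height (world z) of amber_b above 0.035 m and contact force between amber_b and anything else below 0.01 N)).
It also fails if it takes over 99 s, if anything falls off the work surface, if the arm or the gripper's body presses on something with over 40 N, if the wrist force passes 120 N, or if a joint passes its speed limit or range.

### The arm

A 7-joint arm with a two-finger parallel gripper is mounted at the origin on the work surface. World frame = base frame: x ahead of the robot, y to its left, z up, the work surface at z = 0. Lengths are in m, angles in rad, forces in N, time in s.
With the tool pointing down it reaches from about 0.35 to 0.9 m from the base axis. Payload 8.1 kg.
Tool frame: the origin (TCP) lies at the very end of the fingers, on their centre line; the grasp point (between the pads) lies 19 mm behind it (robot.pinch_z is the distance from the TCP to the grasp point, in m); z points along the fingers, x is the direction in which the jaws open and shut, and the axes are right-handed (so a half turn about z gives the same grasp; the last joint's range is limited). The gripper opens to 85 mm and grips with 20 to 120 N. Pads are 22 mm wide; open, the fingers measure 114 mm over their backs; the gripper's body (76 mm by 85 mm) begins 54 mm behind the grasp point. The pads swing forward as they close: fully open they stand 13 mm farther back than shut.
Start: joints at [1.064, 0.434, 0.025, 1.573, -0.012, 1.134, -0.075], TCP at [0.246, -0.575, 0.231] pointing down, gripper open.
Joint ranges: [-2.62, 2.62], [-0.44, 2.09], [-1.27, 1.32], [0.08, 2.57], [-1.32, 4.46], [0.12, 2], [-2.74, 2.74]. Speed limits (rad/s): [2.22, 2.22, 3.01, 3.01, 3.14, 3.14, 3.14].

### API

Orientations are given as a unit quaternion [x, y, z, w].
In Python, from plant import robot gives the robot as it stands.
- The arm moves only by the shell command python3 -m handwheel 'ROWS' [FORCE]. ROWS is JSON, a list of rows, each an object with "slide": the shift along the world's x, y, z in mm, a list of three; "turn": the turn, a rotation vector about the world's x, y, z in degrees, a list of three; "fingers": the gripper command: -1 is fully open, 1 is shut, values between are in proportion. A call has 1 to 8 rows; each row is the pose to reach, as a shift and turn from the pose commanded when the call began; what a row does not reach only later rows make up. A row lasts 1/10 s, in which the tool goes at most 50 mm and 8.59 degrees, less where a joint would pass 70% of its speed; a pose out of reach is approached as far as the arm can. A call with a gripper value outside its range is refused whole. The fingers move at their own pace and stop on an object; FORCE is the grip in N (left out, the last holds). Time passes only in rows, so rows that repeat a pose let the fingers close. It gives the time, the measured TCP pose, the force and the opening at its end, in the units of the state.
- robot.get_state(): the state, without advancing time (a new reading comes with each control period).
- robot.capture(name): name is "side" or "top"; returns a dict with "color" (400x640x3 uint8, blue, green, red), "intrinsics" (3x3 intrinsics, pixels), "T" (4x4, takes a point from camera to world coordinates). Camera axes: x right, y down, z forward; pixel columns grow to the right and rows downward; lengths in m; the calibration is good to about 2 mm. A picture is of the moment at which its call begins. There is no depth.
- robot.finish_job(): hands the job in, once; it reports no verdict.
The state is a dict: "time": time; "joints": joint angles; "qvel": joint speeds; "effort": joint torques, N m; "ee_pos": TCP position; "ee_rot": TCP orientation; "force": force on the tool from outside, world axes, zero at the start; "torque": the same for the moment, N m; "grip_width": finger opening in m.
Only numpy, scipy, OpenCV 4.12 (cv2) and the standard library are available. Lean on these libraries where they do the work, as an engineer would, in place of code of your own. Each camera call takes 0.05 s, during which the arm holds its last target. There are 200 camera calls.

## Working session

There is one attempt and no reset: what is moved stays moved. The work goes in short steps, Python scripts to look and compute and a shell command to move; the robot and the scene stay as the last step left them, time stands still between calls to the robot, and variables do not carry over. Pictures are saved under pics/ and viewed, about 12 in all and at most 16, crops included, and the job is handed in when it is done.

```bash
mkdir -p pics; ls; python3 - <<'E'
from plant import robot
import cv2
for n in("top","side"):
    c=robot.capture(n); cv2.imwrite(f"pics/{n}0.png",c["color"]); print(n,c["intrinsics"].tolist(),c["T"].round(4).tolist())
s=robot.get_state();print({k:s[k] for k in("time","ee_pos","ee_rot","grip_width","force")})
E
```

```text
pics
top [[374.79499487779793, 0.0, 318.1022064144576], [0.0, 374.79499487779793, 201.60105665312102], [0.0, 0.0, 1.0]] [[-0.0143, -0.9925, 0.1215, 0.3874], [-0.9999, 0.0145, 0.0011, -0.0319], [-0.0029, -0.1215, -0.9926, 1.0103], [0.0, 0.0, 0.0, 1.0]]
side [[366.8643575151512, 0.0, 318.74363403848065], [0.0, 366.8643575151512, 193.56820269845124], [0.0, 0.0, 1.0]] [[0.9382, -0.2532, 0.236, 0.3424], [-0.3454, -0.6404, 0.686, -0.5355], [-0.0225, -0.7251, -0.6883, 0.5683], [0.0, 0.0, 0.0, 1.0]]
{'time': 0.1, 'ee_pos': array([ 0.24537507, -0.57433714,  0.23062698]), 'ee_rot': array([ 8.34531282e-01, -5.50960129e-01, -6.01085328e-04, -3.37774930e-04]), 'grip_width': 0.08519420997315982, 'force': array([ 0.05961633,  0.21846256, -0.26399376])}
```

View pics/top0.png

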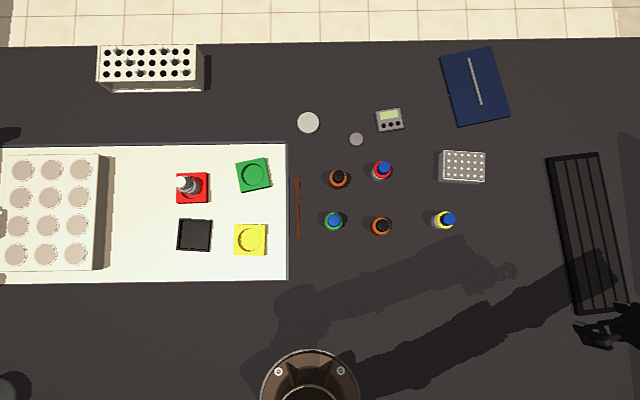

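View pics/side0.png

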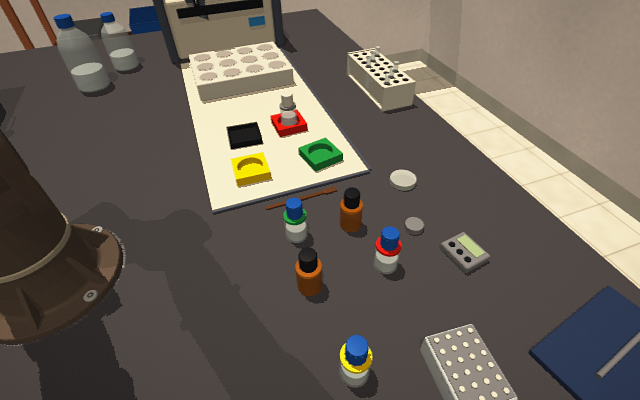

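The top view shows the red holder with the white-capped bottle at about (190,187), green holder (253,174), tray (194,235) and yellow holder (250,240). The bottles are red (381,170), green (334,220), yellow (445,220) and amber (339,177) and (381,226). I'll look closer.

```bash
python3 - <<'E'
import cv2
a=cv2.imread("pics/top0.png")
l=cv2.resize(a[145:265,165:285],None,fx=5,fy=5,interpolation=cv2.INTER_CUBIC)
cv2.imwrite("pics/cropL.png",l)
r=cv2.resize(a[145:245,315:475],None,fx=5,fy=5,interpolation=cv2.INTER_CUBIC)
cv2.imwrite("pics/cropR.png",r)
E
```

```text
(no output)
```

View pics/cropL.png

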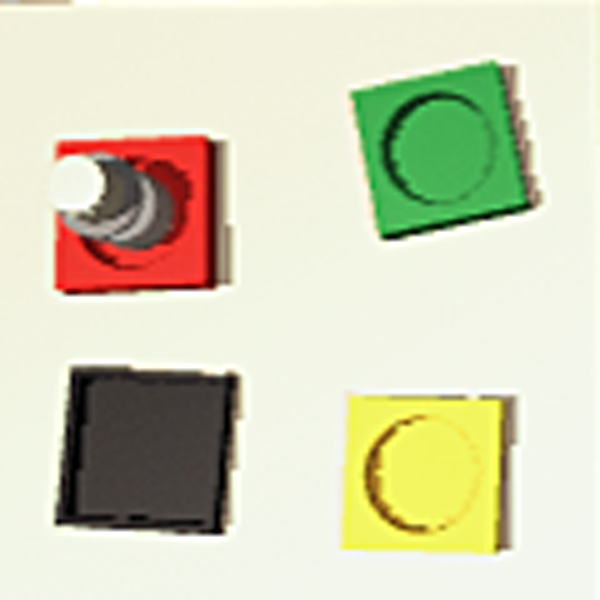

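View pics/cropR.png

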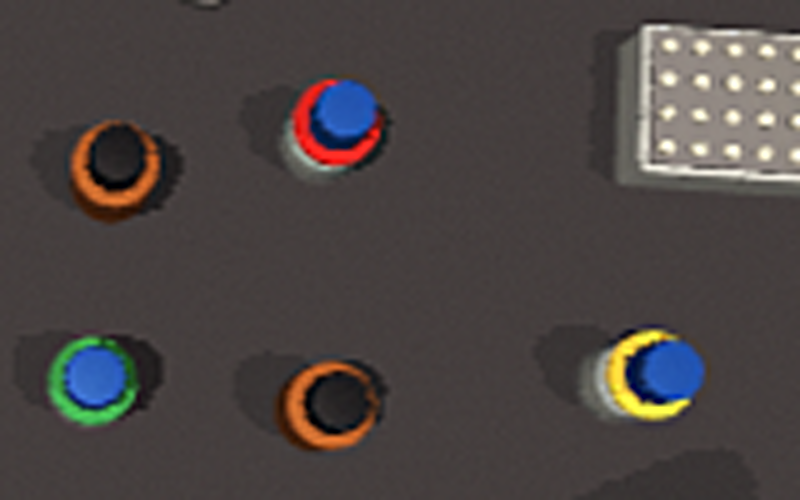

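```bash
cat > h.py <<'E'
from plant import robot
import numpy as np
def ray(c,u,v,z):
    K,T=c["intrinsics"],c["T"]; d=T[:3,:3]@np.linalg.solve(K,[u,v,1]); o=T[:3,3]
    return o+d*(z-o[2])/d[2]
def proj(c,p):
    K,T=c["intrinsics"],c["T"]; q=K@(T[:3,:3].T@(np.array(p)-T[:3,3])); return q[:2]/q[2]
E
python3 - <<'E'
from h import *
import cv2
c=robot.capture("top"); s=robot.capture("side")
L=(165,145);R=(315,145)
P={"fin":(L,79,185,.104),"red":(R,346,108,.092),"green":(R,95,376,.092),"yellow":(R,671,370,.092),"ambA":(R,119,155,.092),"ambB":(R,337,402,.092),
"redcol":(R,338,122,.06),"greencol":(R,93,381,.06),"yelcol":(R,650,374,.06),
"Hred":(L,135,213,.028),"Hgreen":(L,441,149,.028),"Hyel":(L,423,473,.028),"tray":(L,147,449,.022)}
im=s["color"].copy()
for n,(o,X,Y,z) in P.items():
    p=ray(c,(X+.5)/5-.5+o[0],(Y+.5)/5-.5+o[1],z); q=proj(s,p); print(n,(p*1000).round(1),q.round(1))
    cv2.drawMarker(im,tuple(int(t) for t in q.round()),(255,0,255),0,5)
cv2.imwrite("pics/chk.png",cv2.resize(im[80:380,180:450],None,fx=2,fy=2))
E
```

```text
fin [552.8 306.5 104. ] [286.6  94.5]
red [ 586.5 -196.    92. ] [391.4 232.9]
green [454.3 -68.2  92. ] [293.9 203.2]
yellow [ 453.2 -350.7   92. ] [357.5 345.4]
ambA [564.3 -82.3  92. ] [351.9 193. ]
ambB [ 439.9 -186.4   92. ] [307.3 254. ]
redcol [ 586.1 -197.4   60. ] [389.5 245.4]
greencol [454.1 -68.4  60. ] [295.  215.3]
yelcol [ 453.6 -351.    60. ] [356.7 355.9]
Hred [551.1 304.6  28. ] [288.5 120.4]
Hgreen [583.3 142.3  28. ] [320.4 151.2]
Hyel [411.5 150.5  28. ] [250.4 165.8]
tray [426.3 297.   22. ] [244.2 133.5]
```

View pics/chk.png

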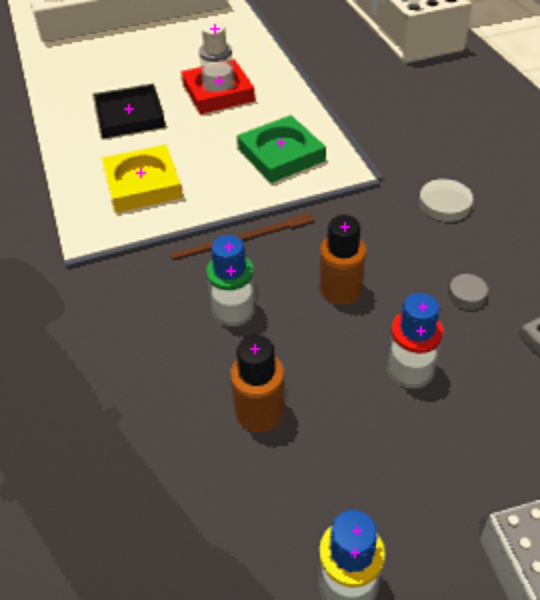

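The side view agrees with the top-view positions to within a few mm. The orientation also works for every grasp, so I'm moving to the finished bottle.

```bash
S='{"slide":[140,370,-20],"turn":[0,0,0],"fingers":-1}'
python3 -m handwheel '[{"slide":[140,370,-20],"turn":[0,0,0],"fingers":-1},{"slide":[140,370,-20],"turn":[0,0,0],"fingers":-1},{"slide":[140,370,-20],"turn":[0,0,0],"fingers":-1},{"slide":[140,370,-20],"turn":[0,0,0],"fingers":-1},{"slide":[140,370,-20],"turn":[0,0,0],"fingers":-1},{"slide":[140,370,-20],"turn":[0,0,0],"fingers":-1},{"slide":[140,370,-20],"turn":[0,0,0],"fingers":-1},{"slide":[140,370,-20],"turn":[0,0,0],"fingers":-1}]' 40
```

```text
time: 1.0
ee_pos: [0.3859, -0.2025, 0.2114]
ee_rot: [0.835, -0.551, 0.0, -0.0]
force: [1.1, 0.1, 0.4]
grip_width: 0.0852
```

```bash
python3 -m handwheel '[{"slide":[125,375,0],"turn":[0,0,0],"fingers":-1},{"slide":[125,375,0],"turn":[0,0,0],"fingers":-1},{"slide":[125,375,0],"turn":[0,0,0],"fingers":-1},{"slide":[125,375,0],"turn":[0,0,0],"fingers":-1},{"slide":[125,375,0],"turn":[0,0,0],"fingers":-1},{"slide":[125,375,0],"turn":[0,0,0],"fingers":-1},{"slide":[125,375,0],"turn":[0,0,0],"fingers":-1},{"slide":[125,375,0],"turn":[0,0,0],"fingers":-1}]' 40; python3 -m handwheel '[{"slide":[42,133,-20],"turn":[0,0,0],"fingers":-1},{"slide":[42,133,-20],"turn":[0,0,0],"fingers":-1},{"slide":[42,133,-20],"turn":[0,0,0],"fingers":-1},{"slide":[42,133,-20],"turn":[0,0,0],"fingers":-1},{"slide":[42,133,-70],"turn":[0,0,0],"fingers":-1},{"slide":[42,133,-70],"turn":[0,0,0],"fingers":-1},{"slide":[42,133,-70],"turn":[0,0,0],"fingers":-1}]'
```

```text
time: 1.8
ee_pos: [0.5109, 0.1727, 0.2113]
ee_rot: [0.835, -0.551, 0.0, -0.0]
force: [1.2, -0.9, 0.0]
grip_width: 0.0856
time: 2.5
ee_pos: [0.552, 0.3021, 0.1411]
ee_rot: [0.834, -0.551, -0.0, 0.001]
force: [-0.4, 0.1, 0.9]
grip_width: 0.0853
```

```bash
cat > look.py <<'E'
import sys,cv2; from h import *
n,x0,x1,y0,y1,f,out=sys.argv[1],*map(int,sys.argv[2:7]),sys.argv[7]
c=robot.capture(n); cv2.imwrite("pics/"+out,cv2.resize(c["color"][y0:y1,x0:x1],None,fx=f,fy=f,interpolation=cv2.INTER_CUBIC))
s=robot.get_state(); print(s["time"],s["ee_pos"].round(4),s["grip_width"],s["force"].round(1), "tcp px",proj(c,s["ee_pos"]).round(1))
E
python3 look.py side 190 390 40 190 4 a1.png
```

```text
2.55 [0.5529 0.3029 0.1425] 0.08513468346129761 [ 0.   0.  -0.2] tcp px [285.7  81.1]
```

View pics/a1.png

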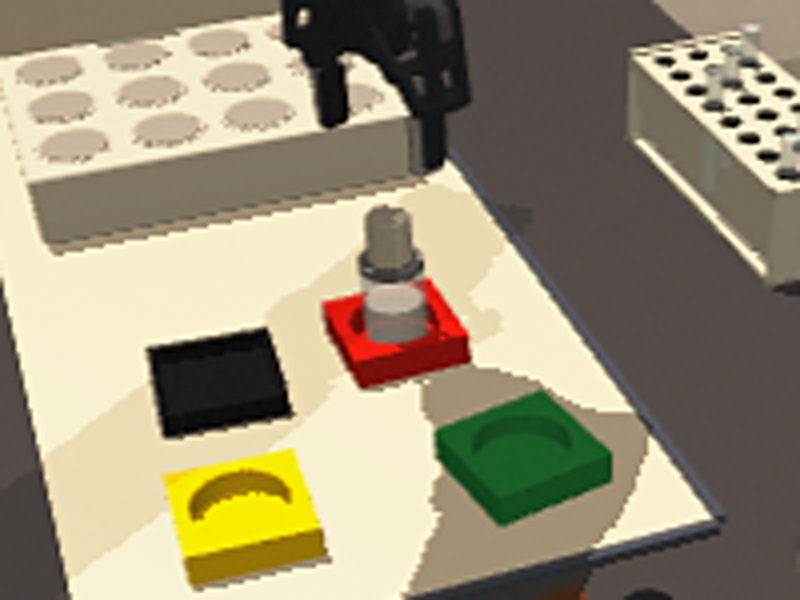

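The gripper is over the bottle. The side view puts the cap top at about (287,93), against (286.6,94.5) predicted, so they agree. I'll descend and grip.

```bash
python3 -m handwheel '[{"slide":[0,3,-35],"turn":[0,0,0],"fingers":-1},{"slide":[0,3,-64],"turn":[0,0,0],"fingers":-1},{"slide":[0,3,-64],"turn":[0,0,0],"fingers":0},{"slide":[0,3,-64],"turn":[0,0,0],"fingers":1},{"slide":[0,3,-64],"turn":[0,0,0],"fingers":1},{"slide":[0,3,-64],"turn":[0,0,0],"fingers":1},{"slide":[0,3,-64],"turn":[0,0,0],"fingers":1},{"slide":[0,3,-64],"turn":[0,0,0],"fingers":1}]' 40; python3 -m handwheel '[{"slide":[0,0,0],"turn":[0,0,0],"fingers":1},{"slide":[0,0,0],"turn":[0,0,0],"fingers":1}]'
```

```text
time: 3.35
ee_pos: [0.5537, 0.3075, 0.0796]
ee_rot: [0.835, -0.551, 0.001, -0.002]
force: [-1.5, 0.6, 8.0]
grip_width: 0.0285
time: 3.55
ee_pos: [0.5537, 0.3075, 0.0796]
ee_rot: [0.835, -0.551, 0.001, -0.002]
force: [-0.9, 0.6, 8.2]
grip_width: 0.0289
```

```bash
python3 -m handwheel '[{"slide":[0,0,15],"turn":[0,0,0],"fingers":1},{"slide":[0,0,35],"turn":[0,0,0],"fingers":1},{"slide":[0,0,60],"turn":[0,0,0],"fingers":1},{"slide":[-40,-3,60],"turn":[0,0,0],"fingers":1},{"slide":[-80,-6,60],"turn":[0,0,0],"fingers":1},{"slide":[-115,-10,60],"turn":[0,0,0],"fingers":1},{"slide":[-127,-10,60],"turn":[0,0,0],"fingers":1},{"slide":[-127,-10,60],"turn":[0,0,0],"fingers":1}]'; python3 look.py side 190 390 40 190 4 a2.png
```

```text
time: 4.35
ee_pos: [0.4244, 0.2966, 0.1386]
ee_rot: [0.835, -0.55, 0.0, -0.0]
force: [1.4, 0.3, -0.5]
grip_width: 0.0289
4.4 [0.4262 0.2966 0.1385] 0.028522071074545 [ 0.2  0.4 -0.6] tcp px [236.3  93.3]
```

View pics/a2.png

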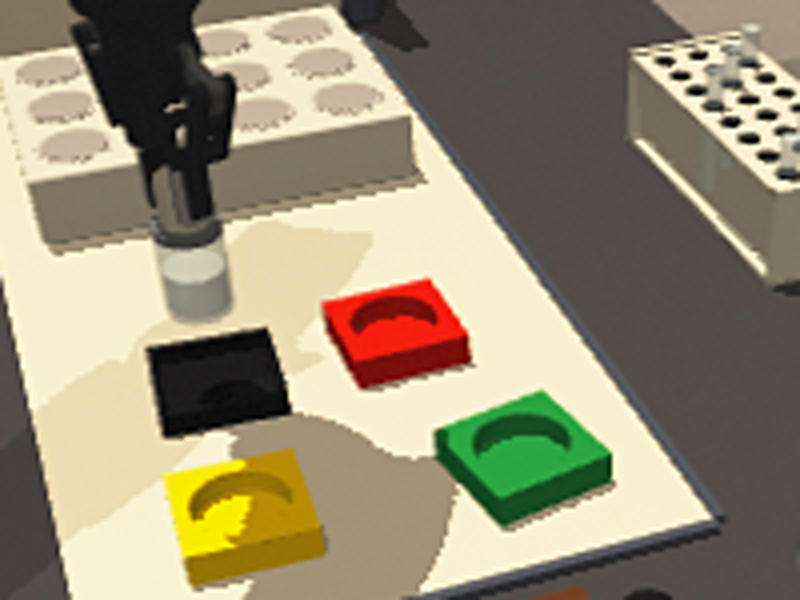

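The bottle is gripped and upright over the tray. The empty red well shows at about (288,120). Lowering.

```bash
python3 -m handwheel '[{"slide":[0,0,-30],"turn":[0,0,0],"fingers":1},{"slide":[0,0,-50],"turn":[0,0,0],"fingers":1},{"slide":[0,0,-56],"turn":[0,0,0],"fingers":1},{"slide":[0,0,-58],"turn":[0,0,0],"fingers":1},{"slide":[0,0,-59],"turn":[0,0,0],"fingers":1},{"slide":[0,0,-60],"turn":[0,0,0],"fingers":1},{"slide":[0,0,-60],"turn":[0,0,0],"fingers":1}]'
```

```text
time: 5.1
ee_pos: [0.4265, 0.2969, 0.0785]
ee_rot: [0.834, -0.551, 0.001, -0.001]
force: [-0.1, 0.4, 3.3]
grip_width: 0.0286
```

```bash
python3 -m handwheel '[{"slide":[0,0,0],"turn":[0,0,0],"fingers":0.2},{"slide":[0,0,0],"turn":[0,0,0],"fingers":0},{"slide":[0,0,0],"turn":[0,0,0],"fingers":-1},{"slide":[0,0,0],"turn":[0,0,0],"fingers":-1},{"slide":[0,0,30],"turn":[0,0,0],"fingers":-1},{"slide":[0,0,75],"turn":[0,0,0],"fingers":-1},{"slide":[0,0,112],"turn":[0,0,0],"fingers":-1},{"slide":[0,0,112],"turn":[0,0,0],"fingers":-1}]'; python3 look.py side 190 390 40 190 4 a3.png
```

```text
time: 5.9
ee_pos: [0.4275, 0.2984, 0.1942]
ee_rot: [0.835, -0.551, 0.001, -0.004]
force: [-0.2, 0.8, 0.1]
grip_width: 0.0855
5.95 [0.4267 0.2973 0.1917] 0.08529420213777185 [-0.1 -0.1 -0.3] tcp px [232.4  72.1]
```

View pics/a3.png

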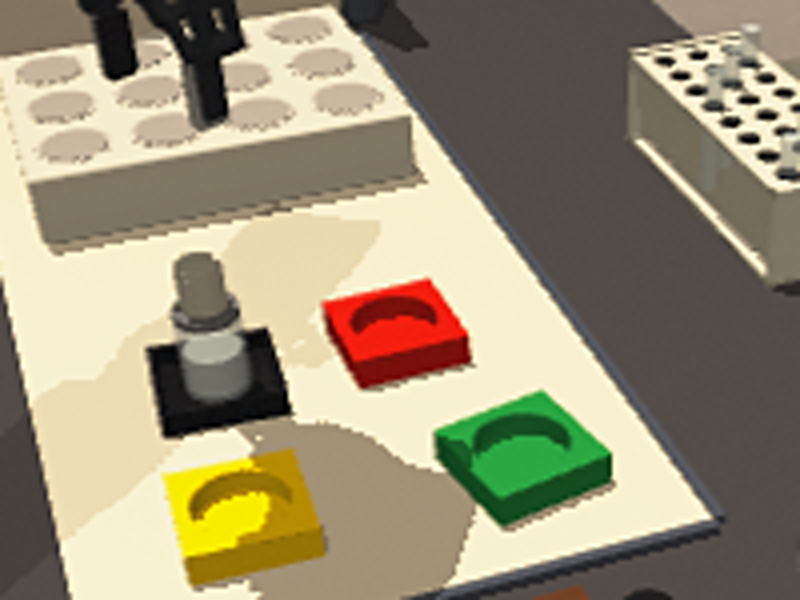

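The finished bottle stands upright in the tray and is released (cap at crop (197,258)). The red well centre at (288.8,120.5) matches the prediction. Next is the red-collared bottle.

```bash
python3 -m handwheel '[{"slide":[122,-380,0],"turn":[0,0,0],"fingers":-1},{"slide":[122,-380,0],"turn":[0,0,0],"fingers":-1},{"slide":[122,-380,0],"turn":[0,0,0],"fingers":-1},{"slide":[122,-380,0],"turn":[0,0,0],"fingers":-1},{"slide":[122,-380,0],"turn":[0,0,0],"fingers":-1},{"slide":[122,-380,0],"turn":[0,0,0],"fingers":-1},{"slide":[122,-380,0],"turn":[0,0,0],"fingers":-1},{"slide":[122,-380,0],"turn":[0,0,0],"fingers":-1}]'; python3 -m handwheel '[{"slide":[38,-114,0],"turn":[0,0,0],"fingers":-1},{"slide":[38,-114,0],"turn":[0,0,0],"fingers":-1},{"slide":[38,-114,0],"turn":[0,0,0],"fingers":-1},{"slide":[38,-114,-40],"turn":[0,0,0],"fingers":-1},{"slide":[38,-114,-60],"turn":[0,0,0],"fingers":-1},{"slide":[38,-114,-60],"turn":[0,0,0],"fingers":-1},{"slide":[38,-114,-60],"turn":[0,0,0],"fingers":-1},{"slide":[38,-114,-60],"turn":[0,0,0],"fingers":-1}]'; python3 look.py side 290 450 130 280 4 a4.png
```

```text
time: 6.75
ee_pos: [0.5471, -0.086, 0.188]
ee_rot: [0.834, -0.551, -0.001, 0.001]
force: [0.8, 0.9, -0.3]
grip_width: 0.0854
time: 7.55
ee_pos: [0.5863, -0.1976, 0.1304]
ee_rot: [0.835, -0.551, 0.001, -0.0]
force: [-0.0, 0.6, 0.3]
grip_width: 0.0855
7.6 [ 0.5864 -0.1977  0.1306] 0.08563325880638256 [ 0.8 -0.2 -0.2] tcp px [394.6 218. ]
```

View pics/a4.png

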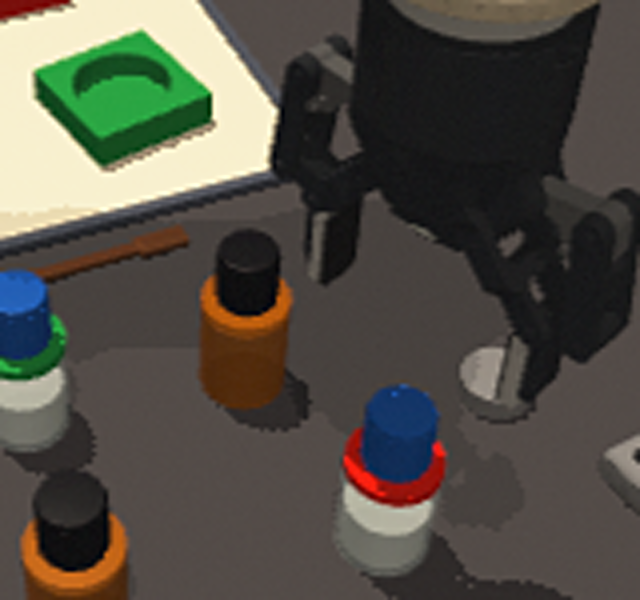

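The gripper is centred over the red-collared bottle (cap top at crop (402,402)), and the amber cap is well clear of the left finger.

```bash
python3 -m handwheel '[{"slide":[0,0,-40],"turn":[0,0,0],"fingers":-1},{"slide":[0,0,-62],"turn":[0,0,0],"fingers":-1},{"slide":[0,0,-62],"turn":[0,0,0],"fingers":0},{"slide":[0,0,-62],"turn":[0,0,0],"fingers":1},{"slide":[0,0,-62],"turn":[0,0,0],"fingers":1},{"slide":[0,0,-62],"turn":[0,0,0],"fingers":1},{"slide":[0,0,-62],"turn":[0,0,0],"fingers":1},{"slide":[0,0,-62],"turn":[0,0,0],"fingers":1}]' 40; python3 -m handwheel '[{"slide":[0,0,0],"turn":[0,0,0],"fingers":1},{"slide":[0,0,20],"turn":[0,0,0],"fingers":1},{"slide":[0,0,45],"turn":[0,0,0],"fingers":1},{"slide":[0,0,80],"turn":[0,0,0],"fingers":1},{"slide":[0,0,115],"turn":[0,0,0],"fingers":1},{"slide":[0,0,120],"turn":[0,0,0],"fingers":1},{"slide":[0,0,120],"turn":[0,0,0],"fingers":1}]'
```

```text
time: 8.4
ee_pos: [0.5868, -0.1976, 0.0691]
ee_rot: [0.835, -0.551, 0.001, -0.001]
force: [-1.3, 1.1, 7.4]
grip_width: 0.0288
time: 9.1
ee_pos: [0.5864, -0.198, 0.1893]
ee_rot: [0.834, -0.551, 0.002, -0.0]
force: [-0.4, 0.5, -1.9]
grip_width: 0.0284
```

```bash
python3 -m handwheel '[{"slide":[-2,25,0],"turn":[0,0,0],"fingers":1},{"slide":[-5,65,0],"turn":[0,0,0],"fingers":1},{"slide":[-8,105,0],"turn":[0,0,0],"fingers":1},{"slide":[-11,145,0],"turn":[0,0,0],"fingers":1},{"slide":[-13,185,0],"turn":[0,0,0],"fingers":1},{"slide":[-16,225,0],"turn":[0,0,0],"fingers":1},{"slide":[-18,265,0],"turn":[0,0,0],"fingers":1},{"slide":[-20,305,0],"turn":[0,0,0],"fingers":1}]'; python3 -m handwheel '[{"slide":[-3,40,0],"turn":[0,0,0],"fingers":1},{"slide":[-6,80,0],"turn":[0,0,0],"fingers":1},{"slide":[-9,120,0],"turn":[0,0,0],"fingers":1},{"slide":[-12,155,0],"turn":[0,0,0],"fingers":1},{"slide":[-14,180,0],"turn":[0,0,0],"fingers":1},{"slide":[-15,198,-20],"turn":[0,0,0],"fingers":1},{"slide":[-15,198,-60],"turn":[0,0,0],"fingers":1},{"slide":[-15,198,-60],"turn":[0,0,0],"fingers":1}]';python3 look.py side 190 390 40 190 4 a5.png
```

```text
time: 9.9
ee_pos: [0.5644, 0.1085, 0.186]
ee_rot: [0.835, -0.551, -0.001, 0.001]
force: [0.9, 1.1, -1.8]
grip_width: 0.0288
time: 10.7
ee_pos: [0.5468, 0.3032, 0.1212]
ee_rot: [0.835, -0.55, -0.002, 0.005]
force: [-0.1, -2.2, -1.8]
grip_width: 0.029
10.75 [0.5483 0.3034 0.1241] 0.02850911087141263 [ 0.2 -0.4 -0.4] tcp px [284.6  88.1]
```

View pics/a5.png

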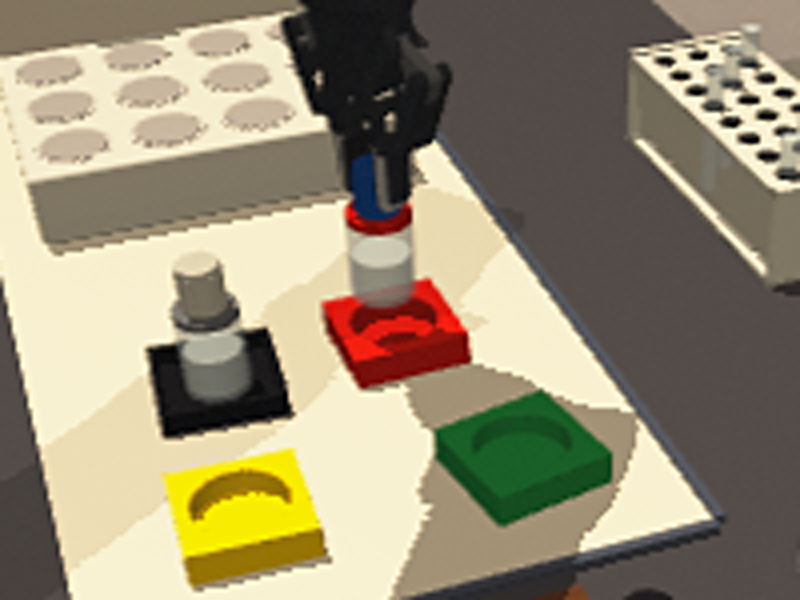

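```bash
python3 -m handwheel '[{"slide":[0,1,0],"turn":[0,0,0],"fingers":1},{"slide":[0,1,0],"turn":[0,0,0],"fingers":1},{"slide":[0,1,-20],"turn":[0,0,0],"fingers":1},{"slide":[0,1,-30],"turn":[0,0,0],"fingers":1},{"slide":[0,1,-38],"turn":[0,0,0],"fingers":1},{"slide":[0,1,-43],"turn":[0,0,0],"fingers":1},{"slide":[0,1,-45],"turn":[0,0,0],"fingers":1},{"slide":[0,1,-45],"turn":[0,0,0],"fingers":1}]'
```

```text
time: 11.55
ee_pos: [0.5506, 0.3063, 0.0824]
ee_rot: [0.835, -0.551, -0.0, 0.0]
force: [-0.6, -0.2, -1.4]
grip_width: 0.0287
```

```bash
python3 -m handwheel '[{"slide":[0,-1,-1],"turn":[0,0,0],"fingers":1},{"slide":[0,-1,-2],"turn":[0,0,0],"fingers":1},{"slide":[0,-1,-2],"turn":[0,0,0],"fingers":1}]'
```

```text
time: 11.85
ee_pos: [0.5511, 0.3056, 0.0812]
ee_rot: [0.835, -0.551, 0.0, -0.001]
force: [-1.7, 0.4, 4.6]
grip_width: 0.0287
```

```bash
python3 -m handwheel '[{"slide":[0,0,0],"turn":[0,0,0],"fingers":0.2},{"slide":[0,0,0],"turn":[0,0,0],"fingers":0},{"slide":[0,0,0],"turn":[0,0,0],"fingers":-1},{"slide":[0,0,0],"turn":[0,0,0],"fingers":-1},{"slide":[0,0,30],"turn":[0,0,0],"fingers":-1},{"slide":[0,0,75],"turn":[0,0,0],"fingers":-1},{"slide":[0,0,110],"turn":[0,0,0],"fingers":-1},{"slide":[0,0,110],"turn":[0,0,0],"fingers":-1}]'; python3 look.py side 190 390 40 190 4 a6.png
```

```text
time: 12.65
ee_pos: [0.5528, 0.3072, 0.1959]
ee_rot: [0.834, -0.551, 0.002, -0.004]
force: [0.7, 0.4, 0.2]
grip_width: 0.0853
12.7 [0.5518 0.3063 0.1931] 0.08538180407513782 [-0.4  0.3 -0.3] tcp px [283.2  60.9]
```

View pics/a6.png

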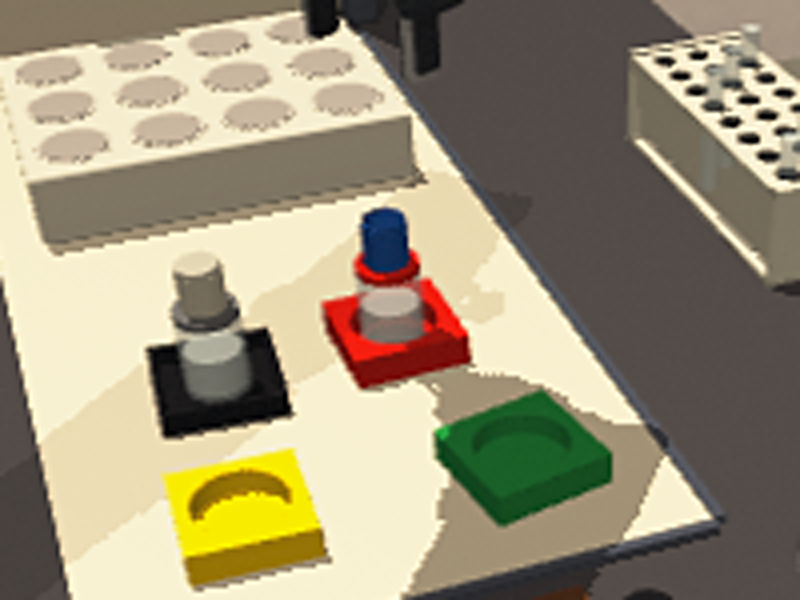

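The red-collared bottle is seated centrally in the red well and released. Next is yellow, at (453,-351).

```bash
python3 -m handwheel '[{"slide":[-55,-370,0],"turn":[0,0,0],"fingers":-1},{"slide":[-55,-370,0],"turn":[0,0,0],"fingers":-1},{"slide":[-55,-370,0],"turn":[0,0,0],"fingers":-1},{"slide":[-55,-370,0],"turn":[0,0,0],"fingers":-1},{"slide":[-55,-370,0],"turn":[0,0,0],"fingers":-1},{"slide":[-55,-370,0],"turn":[0,0,0],"fingers":-1},{"slide":[-55,-370,0],"turn":[0,0,0],"fingers":-1},{"slide":[-55,-370,0],"turn":[0,0,0],"fingers":-1}]'; python3 -m handwheel '[{"slide":[-43,-286,0],"turn":[0,0,0],"fingers":-1},{"slide":[-43,-286,0],"turn":[0,0,0],"fingers":-1},{"slide":[-43,-286,0],"turn":[0,0,0],"fingers":-1},{"slide":[-43,-286,0],"turn":[0,0,0],"fingers":-1},{"slide":[-43,-286,0],"turn":[0,0,0],"fingers":-1},{"slide":[-43,-286,0],"turn":[0,0,0],"fingers":-1},{"slide":[-43,-286,-30],"turn":[0,0,0],"fingers":-1},{"slide":[-43,-286,-60],"turn":[0,0,0],"fingers":-1}]';  python3 -m handwheel '[{"slide":[0,0,0],"turn":[0,0,0],"fingers":-1},{"slide":[0,0,0],"turn":[0,0,0],"fingers":-1},{"slide":[0,0,0],"turn":[0,0,0],"fingers":-1}]'; python3 look.py side 260 460 250 400 4 a7.png
```

```text
time: 13.5
ee_pos: [0.4934, -0.07, 0.189]
ee_rot: [0.833, -0.553, -0.001, 0.002]
force: [-0.7, 0.9, -0.7]
grip_width: 0.0858
time: 14.3
ee_pos: [0.4515, -0.3526, 0.1288]
ee_rot: [0.834, -0.552, 0.0, 0.0]
force: [0.5, 1.7, 0.6]
grip_width: 0.0852
time: 14.6
ee_pos: [0.4533, -0.3508, 0.1315]
ee_rot: [0.835, -0.551, 0.001, -0.0]
force: [0.1, 0.3, 0.4]
grip_width: 0.0854
14.65 [ 0.4534 -0.351   0.1317] 0.08570475835617945 [ 0.2 -0.1  0.1] tcp px [359.4 331.4]
```

View pics/a7.png

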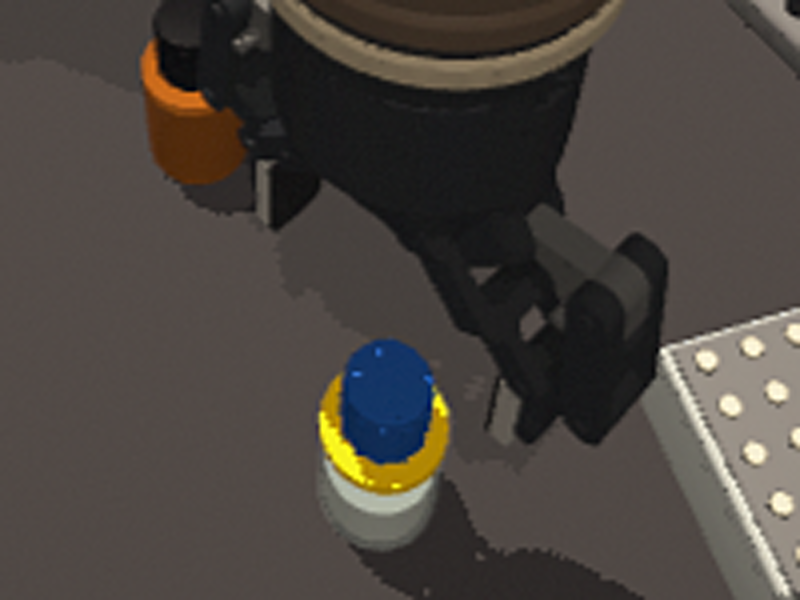

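The yellow bottle's cap top is at crop (388,380), centred between the open fingers. The tip rack and the amber bottle are clear.

```bash
python3 -m handwheel '[{"slide":[0,0,-40],"turn":[0,0,0],"fingers":-1},{"slide":[0,0,-62],"turn":[0,0,0],"fingers":-1},{"slide":[0,0,-62],"turn":[0,0,0],"fingers":0},{"slide":[0,0,-62],"turn":[0,0,0],"fingers":1},{"slide":[0,0,-62],"turn":[0,0,0],"fingers":1},{"slide":[0,0,-62],"turn":[0,0,0],"fingers":1},{"slide":[0,0,-62],"turn":[0,0,0],"fingers":1},{"slide":[0,0,-62],"turn":[0,0,0],"fingers":1}]' 40; python3 -m handwheel '[{"slide":[0,0,0],"turn":[0,0,0],"fingers":1},{"slide":[0,0,20],"turn":[0,0,0],"fingers":1},{"slide":[0,0,45],"turn":[0,0,0],"fingers":1},{"slide":[0,0,80],"turn":[0,0,0],"fingers":1},{"slide":[0,0,115],"turn":[0,0,0],"fingers":1},{"slide":[0,0,125],"turn":[0,0,0],"fingers":1},{"slide":[0,0,125],"turn":[0,0,0],"fingers":1}]'
```

```text
time: 15.45
ee_pos: [0.4536, -0.3512, 0.0701]
ee_rot: [0.835, -0.551, 0.001, -0.0]
force: [-0.9, 1.6, 6.3]
grip_width: 0.0287
time: 16.15
ee_pos: [0.4535, -0.3514, 0.1956]
ee_rot: [0.834, -0.551, 0.002, 0.0]
force: [0.7, 0.5, -0.8]
grip_width: 0.0282
```

```bash
python3 -m handwheel '[{"slide":[-2,25,0],"turn":[0,0,0],"fingers":1},{"slide":[-5,65,0],"turn":[0,0,0],"fingers":1},{"slide":[-9,105,0],"turn":[0,0,0],"fingers":1},{"slide":[-12,145,0],"turn":[0,0,0],"fingers":1},{"slide":[-15,185,0],"turn":[0,0,0],"fingers":1},{"slide":[-19,225,0],"turn":[0,0,0],"fingers":1},{"slide":[-22,265,0],"turn":[0,0,0],"fingers":1},{"slide":[-25,305,0],"turn":[0,0,0],"fingers":1}]'; python3 -m handwheel '[{"slide":[-4,40,0],"turn":[0,0,0],"fingers":1},{"slide":[-7,80,0],"turn":[0,0,0],"fingers":1},{"slide":[-10,120,0],"turn":[0,0,0],"fingers":1},{"slide":[-14,155,0],"turn":[0,0,0],"fingers":1},{"slide":[-16,180,0],"turn":[0,0,0],"fingers":1},{"slide":[-17,197,-20],"turn":[0,0,0],"fingers":1},{"slide":[-17,197,-60],"turn":[0,0,0],"fingers":1},{"slide":[-17,197,-65],"turn":[0,0,0],"fingers":1}]'; python3 -m handwheel '[{"slide":[0,0,0],"turn":[0,0,0],"fingers":1},{"slide":[0,0,0],"turn":[0,0,0],"fingers":1},{"slide":[0,0,0],"turn":[0,0,0],"fingers":1}]'; python3 look.py side 190 390 40 190 4 a8.png
```

```text
time: 16.95
ee_pos: [0.4262, -0.0443, 0.1921]
ee_rot: [0.834, -0.551, -0.001, 0.001]
force: [0.9, 0.2, -1.0]
grip_width: 0.0286
time: 17.75
ee_pos: [0.4072, 0.1502, 0.1244]
ee_rot: [0.835, -0.55, -0.002, 0.003]
force: [-0.0, -1.3, -1.0]
grip_width: 0.0287
time: 18.05
ee_pos: [0.4114, 0.1512, 0.1295]
ee_rot: [0.834, -0.551, 0.001, -0.001]
force: [0.9, -0.8, -0.4]
grip_width: 0.0286
18.1 [0.4114 0.1512 0.1295] 0.028744131032731594 [ 0.1 -0.6 -0.4] tcp px [243.2 129. ]
```

View pics/a8.png

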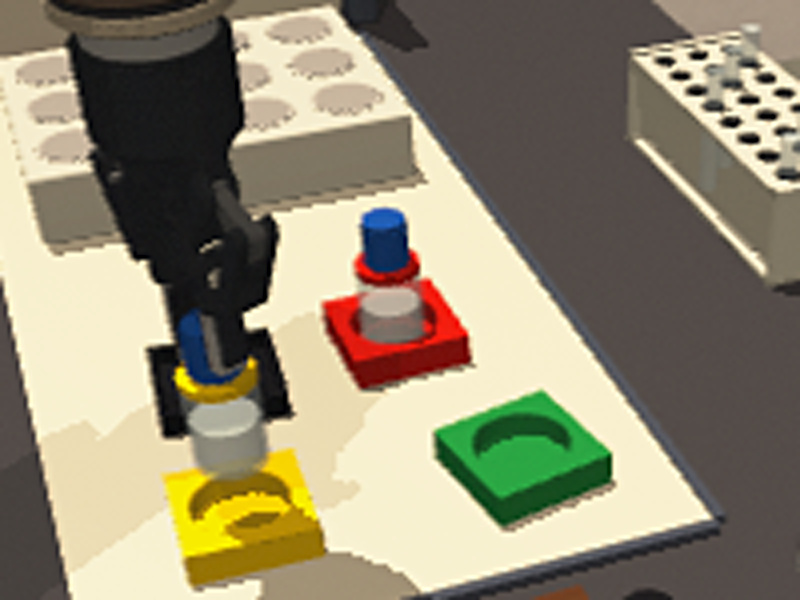

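The yellow bottle is held upright over its well; its shadow sits inside the well. Lowering and releasing.

```bash
python3 -m handwheel '[{"slide":[0,0,-20],"turn":[0,0,0],"fingers":1},{"slide":[0,0,-35],"turn":[0,0,0],"fingers":1},{"slide":[0,0,-42],"turn":[0,0,0],"fingers":1},{"slide":[0,0,-45],"turn":[0,0,0],"fingers":1},{"slide":[0,0,-47],"turn":[0,0,0],"fingers":1},{"slide":[0,0,-48],"turn":[0,0,0],"fingers":1},{"slide":[0,0,-49],"turn":[0,0,0],"fingers":1},{"slide":[0,0,-49],"turn":[0,0,0],"fingers":1}]'
```

```text
time: 18.9
ee_pos: [0.4118, 0.1521, 0.0819]
ee_rot: [0.835, -0.551, 0.001, -0.001]
force: [-6.9, -2.0, 32.7]
grip_width: 0.0284
```

```bash
python3 -m handwheel '[{"slide":[0,0,1],"turn":[0,0,0],"fingers":1},{"slide":[0,0,1],"turn":[0,0,0],"fingers":1},{"slide":[0,0,1],"turn":[0,0,0],"fingers":1}]'
```

```text
time: 19.2
ee_pos: [0.4115, 0.1517, 0.082]
ee_rot: [0.835, -0.551, 0.001, -0.001]
force: [-3.8, -0.7, 16.0]
grip_width: 0.0285
```

```bash
python3 -m handwheel '[{"slide":[0,0,1],"turn":[0,0,0],"fingers":1},{"slide":[0,0,1],"turn":[0,0,0],"fingers":0.2},{"slide":[0,0,1],"turn":[0,0,0],"fingers":0},{"slide":[0,0,1],"turn":[0,0,0],"fingers":-1},{"slide":[0,0,1],"turn":[0,0,0],"fingers":-1},{"slide":[0,0,35],"turn":[0,0,0],"fingers":-1},{"slide":[0,0,75],"turn":[0,0,0],"fingers":-1},{"slide":[0,0,110],"turn":[0,0,0],"fingers":-1}]'; python3 look.py side 190 390 40 190 4 a9.png
```

```text
time: 20.0
ee_pos: [0.4102, 0.1514, 0.1918]
ee_rot: [0.835, -0.551, -0.0, 0.0]
force: [1.9, 0.2, 0.3]
grip_width: 0.0855
20.05 [0.4126 0.1528 0.1967] 0.08545489938456421 [1.5 1.1 5.4] tcp px [238.2 100.4]
```

View pics/a9.png

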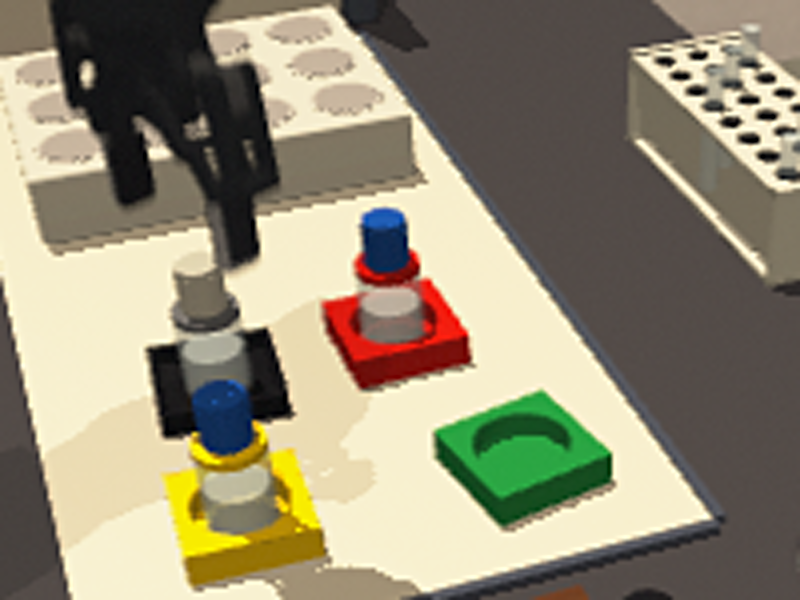

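The yellow bottle is seated in its well and released. Next is green, at (454,-68).

```bash
python3 -m handwheel '[{"slide":[42,-220,0],"turn":[0,0,0],"fingers":-1},{"slide":[42,-220,0],"turn":[0,0,0],"fingers":-1},{"slide":[42,-220,0],"turn":[0,0,0],"fingers":-1},{"slide":[42,-220,0],"turn":[0,0,0],"fingers":-1},{"slide":[42,-220,0],"turn":[0,0,0],"fingers":-1},{"slide":[42,-220,-40],"turn":[0,0,0],"fingers":-1},{"slide":[42,-220,-60],"turn":[0,0,0],"fingers":-1},{"slide":[42,-220,-60],"turn":[0,0,0],"fingers":-1}]';  python3 -m handwheel '[{"slide":[0,0,0],"turn":[0,0,0],"fingers":-1},{"slide":[0,0,0],"turn":[0,0,0],"fingers":-1}]'
```

```text
time: 20.85
ee_pos: [0.4505, -0.0689, 0.1279]
ee_rot: [0.834, -0.551, -0.002, 0.001]
force: [0.6, 0.0, -0.3]
grip_width: 0.0853
time: 21.05
ee_pos: [0.4534, -0.0685, 0.1315]
ee_rot: [0.835, -0.551, 0.001, -0.0]
force: [0.5, 0.1, -0.2]
grip_width: 0.0855
```

```bash
python3 -m handwheel '[{"slide":[0,0,-40],"turn":[0,0,0],"fingers":-1},{"slide":[0,0,-62],"turn":[0,0,0],"fingers":-1},{"slide":[0,0,-62],"turn":[0,0,0],"fingers":0},{"slide":[0,0,-62],"turn":[0,0,0],"fingers":1},{"slide":[0,0,-62],"turn":[0,0,0],"fingers":1},{"slide":[0,0,-62],"turn":[0,0,0],"fingers":1},{"slide":[0,0,-62],"turn":[0,0,0],"fingers":1},{"slide":[0,0,-62],"turn":[0,0,0],"fingers":1}]' 40; python3 -m handwheel '[{"slide":[0,0,0],"turn":[0,0,0],"fingers":1},{"slide":[0,0,20],"turn":[0,0,0],"fingers":1},{"slide":[0,0,45],"turn":[0,0,0],"fingers":1},{"slide":[0,0,80],"turn":[0,0,0],"fingers":1},{"slide":[0,0,115],"turn":[0,0,0],"fingers":1},{"slide":[0,0,125],"turn":[0,0,0],"fingers":1},{"slide":[0,0,125],"turn":[0,0,0],"fingers":1}]'
```

```text
time: 21.85
ee_pos: [0.4537, -0.0686, 0.0698]
ee_rot: [0.835, -0.551, 0.001, -0.001]
force: [-1.4, 0.3, 7.5]
grip_width: 0.0283
time: 22.55
ee_pos: [0.4536, -0.0689, 0.1952]
ee_rot: [0.834, -0.551, 0.002, -0.001]
force: [0.0, 0.1, -1.7]
grip_width: 0.0285
```

To the green holder (583,142): the shift is (129.5, 211).

```bash
python3 -m handwheel '[{"slide":[13,21,0],"turn":[0,0,0],"fingers":1},{"slide":[35,57,0],"turn":[0,0,0],"fingers":1},{"slide":[57,93,0],"turn":[0,0,0],"fingers":1},{"slide":[79,129,0],"turn":[0,0,0],"fingers":1},{"slide":[101,165,0],"turn":[0,0,0],"fingers":1},{"slide":[119,194,0],"turn":[0,0,0],"fingers":1},{"slide":[129,211,0],"turn":[0,0,0],"fingers":1},{"slide":[129,211,-30],"turn":[0,0,0],"fingers":1}]'; python3 -m handwheel '[{"slide":[0,0,-35],"turn":[0,0,0],"fingers":1},{"slide":[0,0,-35],"turn":[0,0,0],"fingers":1},{"slide":[0,0,-35],"turn":[0,0,0],"fingers":1},{"slide":[0,0,-35],"turn":[0,0,0],"fingers":1}]'; python3 look.py side 190 390 40 190 4 a10.png
```

```text
time: 23.35
ee_pos: [0.5839, 0.1471, 0.1644]
ee_rot: [0.836, -0.549, 0.001, -0.003]
force: [0.8, 0.6, -1.3]
grip_width: 0.0286
time: 23.75
ee_pos: [0.5823, 0.1425, 0.1296]
ee_rot: [0.834, -0.551, 0.0, -0.001]
force: [0.5, 0.4, -1.1]
grip_width: 0.0287
23.8 [0.5824 0.1425 0.1299] 0.028506116141133072 [ 0.7  0.  -1.1] tcp px [319.1 114.7]
```

View pics/a10.png

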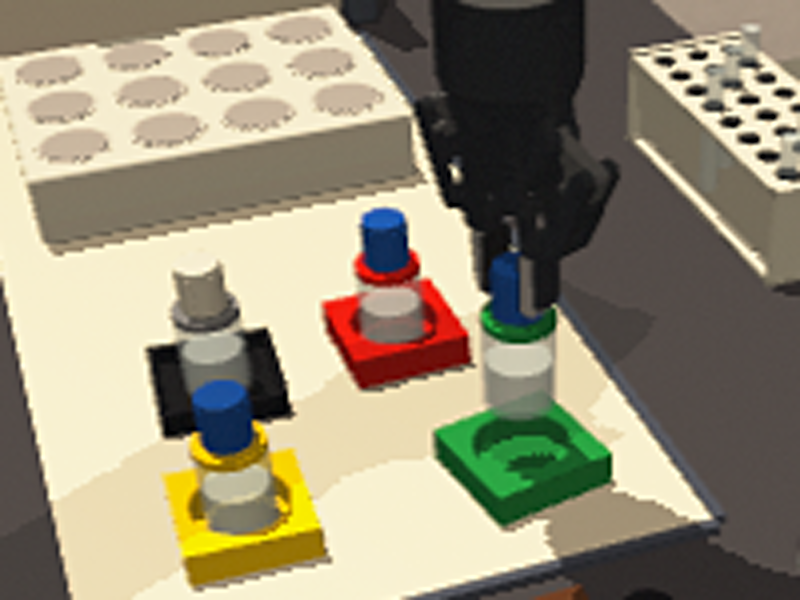

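The green bottle is upright over its well, and the other three are seated. Lowering.

```bash
python3 -m handwheel '[{"slide":[1,0,-20],"turn":[0,0,0],"fingers":1},{"slide":[1,0,-35],"turn":[0,0,0],"fingers":1},{"slide":[1,0,-42],"turn":[0,0,0],"fingers":1},{"slide":[1,0,-45],"turn":[0,0,0],"fingers":1},{"slide":[1,0,-47],"turn":[0,0,0],"fingers":1},{"slide":[1,0,-48],"turn":[0,0,0],"fingers":1},{"slide":[1,0,-48],"turn":[0,0,0],"fingers":1}]'
```

```text
time: 24.5
ee_pos: [0.5832, 0.1427, 0.0819]
ee_rot: [0.835, -0.551, 0.001, -0.001]
force: [-3.6, -0.4, 7.4]
grip_width: 0.0288
```

```bash
python3 -m handwheel '[{"slide":[0,0,0],"turn":[0,0,0],"fingers":0.2},{"slide":[0,0,0],"turn":[0,0,0],"fingers":0},{"slide":[0,0,0],"turn":[0,0,0],"fingers":-1},{"slide":[0,0,0],"turn":[0,0,0],"fingers":-1},{"slide":[0,0,30],"turn":[0,0,0],"fingers":-1},{"slide":[0,0,75],"turn":[0,0,0],"fingers":-1},{"slide":[0,0,115],"turn":[0,0,0],"fingers":-1},{"slide":[0,0,115],"turn":[0,0,0],"fingers":-1}]'; python3 -m handwheel '[{"slide":[-50,-200,30],"turn":[0,0,0],"fingers":-1},{"slide":[-50,-200,30],"turn":[0,0,0],"fingers":-1},{"slide":[-50,-200,30],"turn":[0,0,0],"fingers":-1},{"slide":[-50,-200,30],"turn":[0,0,0],"fingers":-1},{"slide":[-50,-200,30],"turn":[0,0,0],"fingers":-1},{"slide":[-50,-200,30],"turn":[0,0,0],"fingers":-1},{"slide":[-50,-200,30],"turn":[0,0,0],"fingers":-1},{"slide":[-50,-200,30],"turn":[0,0,0],"fingers":-1}]'; python3 look.py top 165 285 145 265 5 a11.png
```

```text
time: 25.3
ee_pos: [0.5855, 0.1437, 0.2012]
ee_rot: [0.835, -0.551, 0.003, -0.004]
force: [-0.1, -0.0, 0.6]
grip_width: 0.0857
time: 26.1
ee_pos: [0.5328, -0.0556, 0.225]
ee_rot: [0.835, -0.55, -0.0, -0.0]
force: [1.4, 0.2, 0.3]
grip_width: 0.0854
26.15 [ 0.5328 -0.0557  0.225 ] 0.08545158139759422 [ 0.5 -0.  -0.4] tcp px [329.4 178.5]
```

View pics/a11.png

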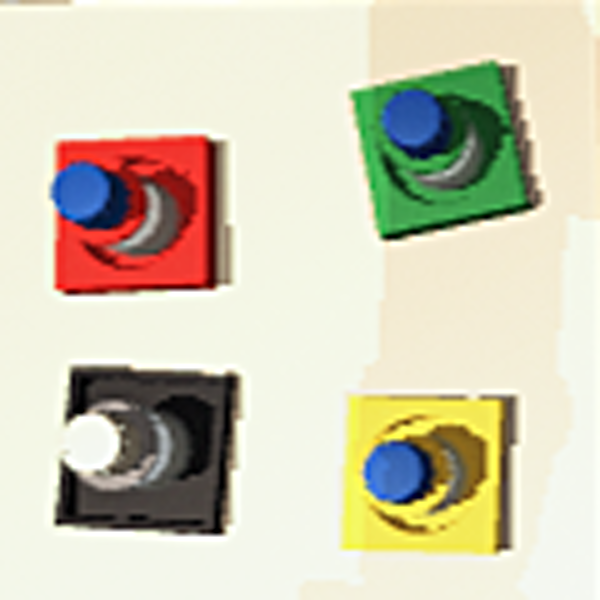

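All four are seated: caps at crop pixels red (85,193), green (416,121), yellow (397,471) and white (91,445). I'll check the offsets from the well centres, then hand in.

```bash
python3 - <<'E'
from h import *
c=robot.capture("top")
for n,X,Y,z,h in[("red",85,193,.104,(551.1,304.6)),("green",416,121,.104,(583.3,142.3)),("yel",397,471,.104,(411.5,150.5)),("fin",91,445,.103,(426.3,297))]:
    p=ray(c,(X+.5)/5+164.5,(Y+.5)/5+144.5,z)[:2]*1000; print(n,p.round(1),np.hypot(*(p-h)).round(1))
robot.finish_job()
E
```

```text
red [548.8 303.4] 2.6
green [582.3 141.2] 1.4
yel [410.8 148.9] 1.8
fin [425.4 297.2] 0.9
the job is handed in; nothing more can be done
```

The finished bottle is in the black out-tray. The red, yellow and green bottles were loaded in that order into the holders of their colours. I handed the job in at about 26 s of the 99 s allowed.

- **Placement:** the last top view shows all four bottles seated upright and released, with the gripper clear. Cap centres are 0.9 to 2.6 mm from the tray and well centres (finished 0.9, green 1.4, yellow 1.8, red 2.6 mm).
- **Force on yellow:** lowering the yellow bottle went about 1 mm too far and pressed on the well floor with about 33 N at the wrist. I backed it off to below 16 N before releasing, and it stayed seated.
- **Not checked:** I did not measure the amber bottles again at the end. The open fingers should have stayed clear of both, and no force reading suggested contact with them.

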